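Snap the rotor key onto its hook

TASK

Hang the centrifuge's rotor key back on its stand: pick it up by its grip block and push its wire eye down against the snap hook's sprung gate, between nose and shank, until it passes inside and the gate snaps shut above it. Push gently (never more than about 20 N on the hook), then let go so that the key hangs free and still inside the hook, and leave the other things on the bench where they are.

Things in the scene. Friction and masses are not known exactly. Their poses are not given: they have to be found in the camera images.
- rotor_key: Bare metal rotor key, 140 mm long, 60 to 110 g, lying flat. Ribbed grip block 60 long (x -30 to +30) x 18 wide (y) x 20 mm high (z). At its +x end a closed eye of 5 mm wire, lying in the key's x-y plane 10 mm above the underside; at its -x end a dark collar and thin hexagon shank to x = -75. Origin: centre of the block's underside, z up as it lies.
- eye_bar (a point): Centre of the straight cross bar (5 mm round, straight for 18 mm along y) at the far end of the key's eye: x = +62, z = +10 mm in the key's frame. The eye's inner opening is about 29 mm along x by 27 mm along y. The hook's nose comes up through the eye; this bar must pass the gate.
- stand: Fixed stand: grey foot 110 x 90 x 14 mm; post 14 mm thick, 306 mm high. Origin: foot's underside, on the post's axis; z up. A clamp on the post (28 x 26 x 30 mm, thumb screw at -y) holds a steel snap hook reaching out along the stand's -x, all at y = 0. The clamp's height is set by hand: the hook's level arm is 205 to 265 mm above the bench, not reported; it stays put under 60 N.
- mouth_foot (a point): Bench-level point straight below the hook's mouth (stand's x = -70 mm, y = 0), its axes the stand's. Hook of 8 mm wire; in the stand's x: shank axis -55, bowl -70 (inner floor 36 mm below the arm's axis), nose axis -85, its round tip 10 mm above the arm's axis, the highest point of the hook. The mouth is open upward, 22 mm wide, from x = -81 to -59; the gate bars it.
- gate (a joint): Sprung gate: 0 = shut (level, tip at the nose), 1.3 rad = swung down into the hook. A 5 mm bar 25.5 mm long, pivoted on the shank 5 mm below the arm axis; opens downward only, shuts itself. Pressed near the nose it resists with 3 N, rising to about 5 N; the eye slips off its tip 15 to 24 mm below first touch and it snaps shut above; the bowl stops the eye about 33 mm below first touch.
- beaker: Bystander: small empty glass beaker 54 x 60 x 70 mm, origin at the centre of its base.
- bar_box: Bystander: small white box 43 x 63 x 16 mm, origin at the centre of its base.
- bench_timer: Bystander: white bench timer with three keys, 62 x 66 x 16 mm, origin at the centre of its base.
Not all that is in view belongs to the job. What is meant by the rotor_key is not orange or pink, and is the larger of those in its own colour.

How it is judged:
On the way, in this order (a step that is already met when the one before it is completed fails the run):
1. the key's eye presses the hook's gate open (value of joint gate above 0.4 rad and contact force between rotor_key and stand above 0.5 N), for 0.1 s.
2. the gate has snapped shut with the eye's bar in the hook (value of joint gate below 0.08 rad and x of eye_bar in the frame of stand between -0.083 and -0.057 m and y of eye_bar in the frame of stand between -0.012 and 0.012 m), for 0.2 s.
At the end, for the whole second after the job is handed in: The key hangs on the hook, let go and at rest (under 0.06 m/s and 1 rad/s), eye uppermost and its long axis within 0.2 rad of vertical, the eye's bar between the hook's nose and shank (within 12 mm of the hook's plane), carried by the hook, with the gate shut (under 0.08 rad) (all of step 2 and angle between rotor_key's own x axis and vertical below 0.2 rad and contact force between rotor_key and stand above 0.2 N and linear speed of rotor_key below 0.06 m/s and angular speed of rotor_key below 1 rad/s); the robot touches nothing.
It fails at once if the key is pressed on the hook or stand with more than 20 N (contact force between rotor_key and stand above 20 N).
It fails at once if the beaker is moved more than 30 mm (distance of beaker from where it was at the start of the episode above 0.03 m).
It fails at once if the small box is moved more than 30 mm (distance of bar_box from where it was at the start of the episode above 0.03 m).
It fails at once if the timer is moved more than 30 mm (distance of bench_timer from where it was at the start of the episode above 0.03 m).
It also fails if it takes over 72 s, if anything falls off the work surface, if the arm or the gripper's body presses on something with over 40 N, if the wrist force passes 120 N, or if a joint passes its speed limit or range.

ROBOT

A 6-joint arm with a two-finger parallel gripper is mounted at the origin on a cart in front of the work surface, level with it; the furniture and walls round the work are solid. World frame = base frame: x ahead of the robot, y to its left, z up, the work surface at z = 0. Lengths are in m, angles in rad, forces in N, time in s.
With the tool pointing down it reaches from about 0.35 to 0.975 m from the base axis. Payload 4.9 kg.
Tool frame: the origin (TCP) lies on the mounting face of the last link; the fingertips stand 173 mm ahead of it and the grasp point (between the pads) lies 155 mm ahead of it; z points along the fingers, y is the line along which they close (so a half turn about z gives the same grasp; the last joint's range is limited). The gripper opens to 85 mm and grips with 20 to 120 N. Pads are 22 mm wide; open, the fingers measure 114 mm over their backs; the gripper's body (76 mm by 85 mm) begins 54 mm behind the grasp point. The pads swing forward as they close: fully open they stand 13 mm farther back than shut.
Start: joints at [1.02, 0.053, 1.613, -0, 1.476, -0.119], TCP at [0.262, 0.568, 0.405] pointing down, gripper open.
Joint ranges: [-3.01, 3.01], [-1.01, 2.22], [0.06, 2.58], [-1.02, 4.17], [0.09, 2.62], [-3.14, 3.14]. Speed limits (rad/s): [2.57, 2.57, 3.14, 3.14, 3.14, 3.14].

INTERFACE

Orientations are given as [roll, pitch, yaw] about the fixed x, y, z axes, in that order (R = Rz(yaw) Ry(pitch) Rx(roll)).
In Python, from plant import ctrl, get_image, order, look_for, mark_of gives the robot as it stands.
- The arm moves only by the shell command python3 -m jog 'ROWS' [FORCE]. ROWS is JSON, a list of rows, each an object of numbers: "x", "y", "z": the shift along the tool's x, y, z in units of 50 mm (1.0 is 50 mm); "wx", "wy", "wz": the turn, a rotation vector about the tool's x, y, z in units of 6 degrees (1.0 is 6 degrees); "hand": the opening, from -1 (shut) to 1 (fully open). A call has 1 to 5 rows; each row is the pose to reach, as a shift and turn from the pose commanded when the call began, along the tool's axes at that moment; what a row does not reach only later rows make up. A row lasts 1/10 s, in which the tool goes at most 50 mm and 8.59 degrees, less where a joint would pass 70% of its speed; a pose out of reach is approached as far as the arm can. A call with a gripper value outside its range is refused whole. The fingers move at their own pace and stop on an object; FORCE is the grip in N (left out, the last holds). Time passes only in rows, so rows that repeat a pose let the fingers close. It gives the time, the measured TCP pose, the force, the opening and the grip force at its end, in the units of the state.
- ctrl.state(): the state, without advancing time (a new reading comes with each control period).
- get_image(name): name is "side" or "top"; returns a dict with "img" (480x640x3 uint8, red, green, blue), "fx", "fy", "cx", "cy" (pixels), "origin" and "attitude" of the camera in the world. Camera axes: x right, y up, looking along -z (the intrinsics and any distortion apply to the point x, -y, -z); pixel columns grow to the right and rows downward; lengths in m; the calibration is good to about 2 mm. A picture is of the moment at which its call begins. There is no depth.
- order.hand_in(): hands the job in; it is judged then, once.
Trained networks look in a picture, given as the dict that the camera call returned (one of the last four; its "shot" number tells which), for a name from the list of things; names that differ only in an ending like _2 or _b are one class to them, and where a whole thing is asked for, a point or a joint stands for the part that bears it (a point fixed in the world has none). Each returns a list of dicts, best first, with "score" (0 to 1); they miss things now and then, are a little off and sometimes report something else, mostly with a low value. They report only what shows in the picture. A call takes as long as a camera call. They do not tell look-alikes from the thing itself.
- look_for(picture, name): "centre" ([column, row] in pixels, amid what is visible of it).
- mark_of(picture, name): "centre" ([column, row] in pixels: a listed point, or the origin of a listed thing).
The state is a dict: "t": time; "joint_positions": joint angles; "qd": joint speeds; "effort": joint torques, N m; "position": TCP position; "tcp_rot": TCP orientation; "wrist_force": force on the tool from outside, world axes, zero at the start; "ft_torque": the same for the moment, N m; "width": finger opening in m; "grip_force": force on a finger pad.
Only numpy, scipy, OpenCV 4.12 (cv2) and the standard library are available. Lean on these libraries where they do the work, as an engineer would, in place of code of your own. Each camera call takes 0.05 s, during which the arm holds its last target. There are 200 camera calls.

## Working session

There is one attempt and no reset: what is moved stays moved. The work goes in short steps, Python scripts to look and compute and a shell command to move; the robot and the scene stay as the last step left them, time stands still between calls to the robot, and variables do not carry over. Pictures are saved under pics/ and viewed, at most 10 in all, crops included, and the job is handed in when it is done.

```bash
mkdir -p pics; ls
cat > h.py <<'E'
import numpy as np, cv2, json
from scipy.spatial.transform import Rotation as R
from plant import ctrl,get_image,order,look_for,mark_of
def rot(a):
    a=np.array(a,float)
    if a.shape==(3,3): return a
    return (R.from_euler('xyz',a) if a.size==3 else R.from_quat(a)).as_matrix()
def ray(p,uv):
    M=rot(p['attitude']); d=np.array([(uv[0]-p['cx'])/p['fx'],-(uv[1]-p['cy'])/p['fy'],-1.]); d=M@d
    return np.array(p['origin']),d/np.linalg.norm(d)
def onz(p,uv,z):
    o,d=ray(p,uv); return o+d*(z-o[2])/d[2]
def proj(p,X):
    c=rot(p['attitude']).T@(np.array(X)-np.array(p['origin'])); return p['cx']+p['fx']*c[0]/-c[2], p['cy']-p['fy']*c[1]/-c[2]
def tri(p1,u1,p2,u2):
    o1,d1=ray(p1,u1);o2,d2=ray(p2,u2)
    A=np.stack([d1,-d2],1);s=np.linalg.lstsq(A,o2-o1,rcond=None)[0]
    a,b=o1+s[0]*d1,o2+s[1]*d2; return (a+b)/2,np.linalg.norm(a-b)
E
python3 - <<'E'
from h import *
print(ctrl.state())
P={n:get_image(n) for n in('side','top')}
for n,p in P.items():
    cv2.imwrite(f'pics/{n}0.png',p['img'][:,:,::-1]); print(n,{k:v for k,v in p.items() if k!='img'})
    for t in('rotor_key','eye_bar','stand','mouth_foot','gate','beaker','bar_box','bench_timer'):
        print(t,[(np.round(d['centre']).tolist(),round(d['score'],2)) for d in mark_of(p,t)][:4],[(np.round(d['centre']).tolist(),round(d['score'],2)) for d in look_for(p,t)][:4])
E
```

```text
pics
{'t': 0.0, 'joint_positions': array([ 1.02000451e+00,  5.33519813e-02,  1.61430583e+00, -1.00690185e-05,
        1.47602784e+00, -1.19000414e-01]), 'qd': array([ 8.59313195e-04, -1.23170668e-03, -7.61469677e-05,  8.82433801e-04,
        2.34139434e-03,  2.38717596e-04]), 'effort': array([ 9.08138391e-04, -3.93671215e+01, -3.70185149e+01,  5.32164665e-05,
        7.02090474e-03,  6.62862277e-06]), 'position': array([0.2614171 , 0.56739905, 0.40345861]), 'tcp_rot': array([-3.13951326e+00, -2.38529528e-04,  2.70980197e+00]), 'wrist_force': array([-0.68439339, -0.31080709,  0.61972375]), 'ft_torque': array([-0.01040411,  0.04009925, -0.02784855]), 'grip_force': 0.0, 'width': 0.0853109302971615}
side {'fx': 470.55249497751237, 'fy': 470.55249497751237, 'cx': 319.7361609493354, 'cy': 238.7024966346862, 'origin': array([ 0.21534137, -0.63936301,  0.78714368]), 'attitude': array([ 0.91521206, -0.01141366, -0.41746779]), 'shot': 1}
rotor_key [([362.0, 307.0], 0.71), ([295.0, 291.0], 0.57), ([252.0, 323.0], 0.51), ([260.0, 264.0], 0.47)] [([358.0, 307.0], 0.84), ([261.0, 259.0], 0.73), ([292.0, 286.0], 0.65), ([255.0, 322.0], 0.57)]
eye_bar [([320.0, 279.0], 0.94), ([332.0, 310.0], 0.83), ([250.0, 268.0], 0.74), ([246.0, 310.0], 0.5)] [([363.0, 304.0], 0.97), ([265.0, 262.0], 0.64), ([295.0, 284.0], 0.62), ([252.0, 321.0], 0.58)]
stand [([390.0, 365.0], 0.69)] [([397.0, 354.0], 0.63)]
mouth_foot [([362.0, 375.0], 0.63)] [([398.0, 350.0], 0.89)]Traceback (most recent call last):
  File "<stdin>", line 7, in <module>
ValueError: it knows: bar_box, beaker, bench_timer, eye_bar, mouth_foot, rotor_key, stand
```

View pics/side0.png

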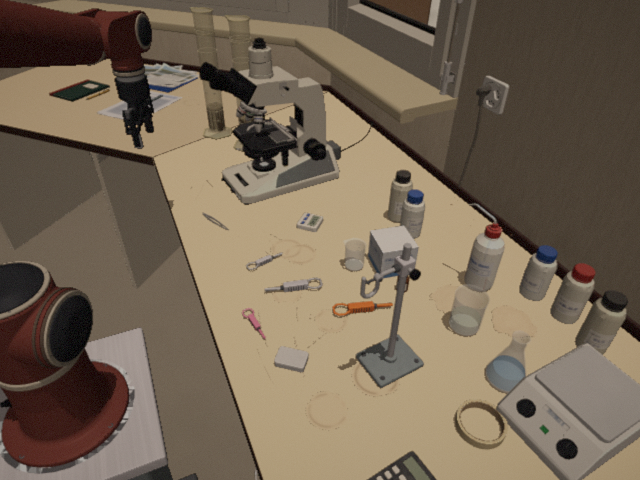

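Candidates for the key are bare metal at (293,286), a smaller bare metal one at (265,260), orange at (362,307) and pink at (255,322). The description fits the larger metal one at (293,286). I'll confirm it in the top view.

Run:
```python
from h import *
P={n:get_image(n) for n in('side','top')}
for n,p in P.items():
    cv2.imwrite(f'pics/{n}1.png',p['img'][:,:,::-1])
    if n=='top': print(n,{k:v for k,v in p.items() if k!='img'})
    for t in('rotor_key','eye_bar','stand','mouth_foot','beaker','bar_box','bench_timer'):
        z={'eye_bar':.01}.get(t,0)
        print(t,[(np.round(d['centre']).tolist(),round(d['score'],2),np.round(onz(p,d['centre'],z)[:2],3).tolist()) for d in mark_of(p,t)][:4])
p=P['side'];c=p['img'][235:335,235:335,::-1];a=cv2.resize(c,None,fx=5,fy=5,interpolation=cv2.INTER_CUBIC)
cv2.imwrite('pics/crop1.png',a)
```

```text
rotor_key [([255.0, 323.0], 0.71, [0.382, 0.069]), ([293.0, 290.0], 0.59, [0.498, 0.132]), ([360.0, 309.0], 0.56, [0.616, 0.014]), ([263.0, 263.0], 0.45, [0.463, 0.257])]
eye_bar [([334.0, 307.0], 0.98, [0.559, 0.034]), ([320.0, 281.0], 0.97, [0.566, 0.126]), ([246.0, 309.0], 0.64, [0.374, 0.108]), ([248.0, 270.0], 0.46, [0.419, 0.235])]
stand [([391.0, 364.0], 0.6, [0.603, -0.147])]
mouth_foot [([361.0, 377.0], 0.95, [0.531, -0.152])]
beaker [([351.0, 266.0], 0.73, [0.665, 0.159])]
bar_box [([288.0, 365.0], 0.67, [0.408, -0.066])]
bench_timer [([309.0, 225.0], 0.53, [0.637, 0.361])]
top {'fx': 541.8202541229095, 'fy': 541.8202541229095, 'cx': 330.8176975369754, 'cy': 246.052274388297, 'origin': array([0.41932321, 0.11062357, 1.10125497]), 'attitude': array([ 0.12113052, -0.01267785, -1.55541298]), 'shot': 4}
rotor_key [([375.0, 221.0], 0.96, [0.608, 0.009]), ([252.0, 285.0], 0.76, [0.471, 0.258]), ([311.0, 269.0], 0.71, [0.506, 0.138]), ([343.0, 333.0], 0.48, [0.377, 0.071])]
eye_bar [([251.0, 308.0], 0.82, [0.425, 0.257]), ([318.0, 240.0], 0.55, [0.564, 0.125]), ([322.0, 334.0], 0.53, [0.376, 0.113])]
stand [([449.0, 225.0], 0.63, [0.601, -0.144])]
mouth_foot [([450.0, 260.0], 0.94, [0.53, -0.145])]
beaker [([304.0, 189.0], 0.61, [0.672, 0.155])]
bar_box [([408.0, 311.0], 0.95, [0.423, -0.06])]
bench_timer [([200.0, 202.0], 0.96, [0.64, 0.369])]
```

View pics/top1.png

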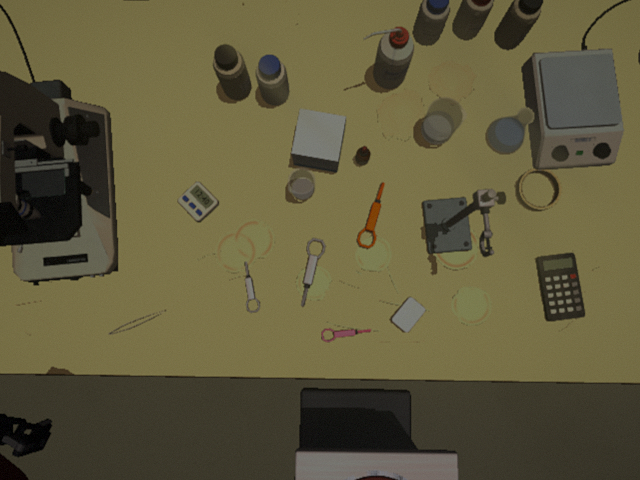

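View pics/crop1.png

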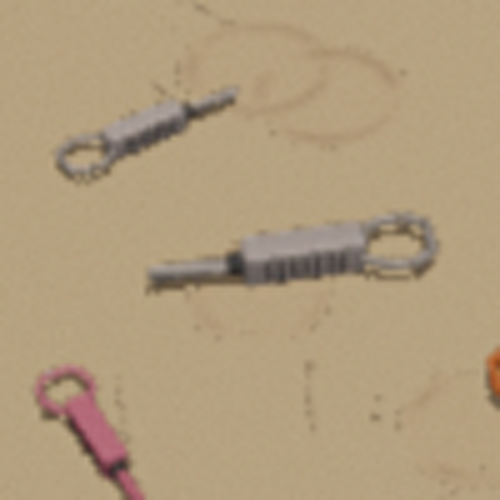

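The top view shows two metal keys: the larger at (312,265), with its eye at (316,246), and the smaller at (250,290). The larger one is the rotor key. The hook is seen end-on at (487,235). Next I'll refine the key outline and the hook.

Run:
```python
from h import *
P={n:get_image(n) for n in('side','top')}
roi={'side':(255,270,330,300),'top':(295,232,332,310)}
for n,p in P.items():
    x0,y0,x1,y1=roi[n]
    c=p['img'][y0:y1,x0:x1].astype(int); lab=cv2.cvtColor(p['img'],cv2.COLOR_RGB2LAB)[y0:y1,x0:x1].astype(int)
    b=lab[:,:,2]; m=(b<(np.median(b)+128)/2-2)
    k,l,s,_=cv2.connectedComponentsWithStats(m.astype(np.uint8),connectivity=8); i=1+np.argmax(s[1:,4]); ys,xs=np.where(l==i)
    W=np.array([onz(p,(x+x0,y+y0),.010)[:2] for x,y in zip(xs,ys)])
    mu=W.mean(0); v=np.linalg.svd(W-mu)[2][0]; v=v*np.sign(v[0]); t=(W-mu)@v
    w=(W-mu)@np.array([-v[1],v[0]])
    print(n,len(W),'yaw',np.arctan2(v[1],v[0]),'ends',(mu+v*t.min()).round(4),(mu+v*t.max()).round(4),'len',np.ptp(t),'wid',np.ptp(w))
    for a in np.arange(t.min(),t.max(),.01):
        q=(t>=a)&(t<a+.01); print(round(a-t.max(),3),round(w[q].min()*1e3,1),round(w[q].max()*1e3,1),end=' | ')
    print()
im=[]
for n,(x0,y0) in {'side':(345,235),'top':(455,170)}.items():
    im.append(cv2.resize(P[n]['img'][y0:y0+100,x0:x0+67,::-1],None,fx=6,fy=6,interpolation=cv2.INTER_CUBIC)[:600,:400])
cv2.imwrite('pics/hook.png',np.hstack(im)[:600,:800])
for n in P: print(n,[(d['centre'],d['score']) for f in(look_for,mark_of) for d in f(P[n],'mouth_foot')+f(P[n],'stand')])
```

```text
side 316 yaw -0.20636364659498452 ends [0.4338 0.1507] [0.5664 0.123 ] len 0.13551201888313796 wid 0.035523746816724364
-0.136 -3.2 4.5 | -0.126 -4.6 3.1 | -0.116 -3.6 3.7 | -0.106 -6.0 4.8 | -0.096 -14.6 13.7 | -0.086 -15.0 16.7 | -0.076 -15.0 14.4 | -0.066 -13.9 16.0 | -0.056 -15.3 16.1 | -0.046 -14.3 15.6 | -0.036 -12.8 15.8 | -0.026 -17.6 17.9 | -0.016 -16.6 16.9 | -0.006 -13.7 11.5 | 
top 416 yaw -0.20730379159826545 ends [0.4326 0.1546] [0.5664 0.1264] len 0.13682460485612555 wid 0.03497200196527702
-0.137 -2.9 2.3 | -0.127 -3.1 2.2 | -0.117 -2.8 2.5 | -0.107 -3.5 2.8 | -0.097 -7.6 9.0 | -0.087 -8.6 8.9 | -0.077 -8.9 8.7 | -0.067 -8.6 9.1 | -0.057 -8.8 8.9 | -0.047 -8.5 9.3 | -0.037 -14.1 14.9 | -0.027 -17.8 17.2 | -0.017 -17.3 17.1 | -0.007 -13.1 12.1 | 
side [([394.3, 347.3], 0.89), ([360.5, 376.0], 0.8), ([390.1, 364.0], 0.79)]
top [([457.5, 222.6], 0.82), ([453.3, 223.0], 0.97), ([451.7, 257.6], 0.71), ([443.9, 225.3], 0.71)]
```

View pics/hook.png

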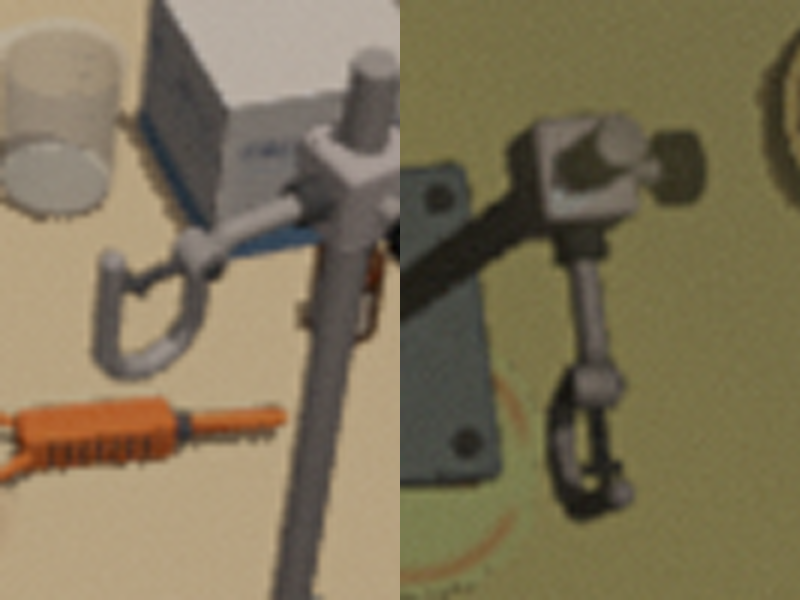

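Run:
```python
from h import *
P={n:get_image(n) for n in('side','top')}
for nm,s,t in [('tipball',(111,260),(621,492)),('shanktop',(203,247),(598,384)),('posttop',(374,62),(622,142)),('bowlbottom_in',(140,352),(565,440))]:
    a=(345+s[0]/6-.42,235+s[1]/6-.42); b=(455+(t[0]-400)/6-.42,170+t[1]/6-.42)
    X,e=tri(P['side'],a,P['top'],b); print(nm,X.round(4),'gap',round(e,4))
p=P['side'];
# foot of stand corners through top view: network origin averages
for n,u in(('side',(390.5,364)),('top',(447,225)),): print(n,onz(P[n],u,0).round(4))
S=ctrl.state(); T=R.from_euler('xyz',S['tcp_rot']).as_matrix(); print(T.round(3))
tgt=np.array([.505+.010*np.cos(.2073),.138-.010*np.sin(.2073)])
print(tgt, 'delta tool',T.T@(np.r_[tgt,.26]-S['position'])/.05, 'yaw')
# desired: tool z down, tool y perpendicular to key x
for k in(0,1):
    ky=-.2073+np.pi*k; D=np.stack([[np.cos(ky),np.sin(ky),0],[np.sin(ky),-np.cos(ky),0],[0,0,-1]],1)
    print(k,R.from_matrix(T.T@D).as_rotvec(degrees=True)/6)
```

```text
tipball [ 0.5169 -0.1482  0.2676] gap 0.0007
shanktop [ 0.547  -0.1456  0.2593] gap 0.0023
posttop [ 0.6013 -0.1392  0.3037] gap 0.001
bowlbottom_in [ 0.5336 -0.1455  0.2247] gap 0.0041
side [ 0.6014 -0.1478  0.    ]
top [ 0.6014 -0.1403  0.    ]
[[-0.908  0.419  0.   ]
 [ 0.419  0.908 -0.   ]
 [-0.    -0.    -1.   ]]
[0.5147859  0.13594182] delta tool [-8.21244354 -5.72137719  2.89453323] yaw
0 [4.43196707e-04 1.29482579e-04 2.78560721e+01]
1 [-8.84022306e-05  3.02585706e-04 -2.14392792e+00]
```

The hook's tip ball is at about (0.517, -0.148, 0.268), which puts the arm axis near z 0.261. Stand yaw is about 0.1 and the mouth is at (0.531, -0.147). The key is at (0.505, 0.138), yaw -0.207. I'll move above the key.

```bash
python3 -m jog '[{"x":-4,"y":-2.8,"wz":-1,"hand":1},{"x":-4,"y":-2.8,"wz":-1,"hand":1},{"x":-4,"y":-2.8,"wz":-1,"hand":1},{"x":-4,"y":-2.8,"wz":-1,"hand":1},{"x":-4,"y":-2.8,"wz":-1,"hand":1}]'
cat >> h.py <<'E'
def togo(tgt,key_yaw,tilt=0,flip=True):
    "tcp target pos; key yaw; tilt = eye up angle; print remaining shift/turn in move units"
    S=ctrl.state(); T=R.from_euler('xyz',S['tcp_rot']).as_matrix()
    K=R.from_euler('z',key_yaw).as_matrix()@R.from_euler('y',-tilt).as_matrix()
    s=-1 if flip else 1
    D=np.stack([s*K[:,0],-s*K[:,1],-K[:,2]],1)
    print('t',S['t'],'pos',S['position'].round(4),'F',S['wrist_force'].round(2),'w',round(S['width'],4),'g',round(S['grip_force'],1))
    print('shift',(T.T@(np.array(tgt)-S['position'])/.05).round(3),'turn',(R.from_matrix(T.T@D).as_rotvec(degrees=True)/6).round(2),'q',S['joint_positions'].round(2))
E
python3 -c "
from h import *
togo([.515,.136,.23],-.2073)"
```

```text
t 1.9 pos [0.2616 0.5676 0.4047] F [0.19 0.1  0.89] w 0.085 g 0.0
shift [-8.216 -5.719  3.495] turn [-0.    0.   -2.14] q [ 1.02  0.05  1.61 -0.    1.48 -0.12]validation failed for argument at $[0]...
```

```bash
python3 -m jog '[{"x":-0.7,"y":-0.5,"z":0,"wx":0,"wy":0,"wz":-0.4,"hand":1}]'; python3 -c "
from h import *
togo([.515,.136,.23],-.2073)"; python3 -m jog --help | head -20
```

```text
t: 2.0
position: [0.2816, 0.5319, 0.4046]
tcp_rot: [3.141, -0.001, 2.757]
wrist_force: [0.2, -0.2, -0.1]
width: 0.0852
grip_force: 0.0
t 2.0 pos [0.2816 0.5319 0.4046] F [ 0.18 -0.19 -0.07] w 0.0852 g 0.0
shift [-7.3   -5.594  3.479] turn [ 0.01 -0.01 -1.69] q [ 0.96 -0.    1.67  0.    1.47 -0.23]invalid input: not JSON, or not a number
```

```bash
python3 -m jog '[{"x":-1,"y":-0.7,"z":0,"wx":0,"wy":0,"wz":-0.3,"hand":1},{"x":-1.8,"y":-1.3,"z":0,"wx":0,"wy":0,"wz":-0.6,"hand":1},{"x":-2.6,"y":-2,"z":0,"wx":0,"wy":0,"wz":-1,"hand":1},{"x":-3.4,"y":-2.6,"z":0,"wx":0,"wy":0,"wz":-1.2,"hand":1},{"x":-4.2,"y":-3.2,"z":0,"wx":0,"wy":0,"wz":-1.4,"hand":1}]'; python3 -c "
from h import *
togo([.515,.136,.23],-.2073)"
```

```text
t: 2.5
position: [0.4095, 0.3128, 0.405]
tcp_rot: [3.141, 0.001, 2.9]
wrist_force: [1.1, 0.6, -0.2]
width: 0.0852
grip_force: 0.0
t 2.5 pos [0.4095 0.3128 0.405 ] F [ 1.08  0.56 -0.16] w 0.0852 g 0.0
shift [-2.893 -2.93   3.5  ] turn [ 0.01  0.01 -0.33] q [ 0.51 -0.21  1.86 -0.    1.49 -0.82]
```

```bash
python3 -m jog '[{"x":-0.6,"y":-0.6,"z":0.6,"wx":0,"wy":0,"wz":-0.2,"hand":1},{"x":-1.2,"y":-1.2,"z":1.2,"wx":0,"wy":0,"wz":-0.3,"hand":1},{"x":-1.8,"y":-1.8,"z":1.8,"wx":0,"wy":0,"wz":-0.3,"hand":1},{"x":-2.4,"y":-2.4,"z":2.4,"wx":0,"wy":0,"wz":-0.3,"hand":1},{"x":-2.8,"y":-2.8,"z":2.8,"wx":0,"wy":0,"wz":-0.3,"hand":1}]'; python3 -m jog '[{"x":0,"y":0,"z":0,"wx":0,"wy":0,"wz":0,"hand":1},{"x":0,"y":0,"z":0,"wx":0,"wy":0,"wz":0,"hand":1}]'; python3 -c "
from h import *
togo([.515,.136,.23],-.2073)"
```

```text
t: 3.0
position: [0.5117, 0.1431, 0.2634]
tcp_rot: [-3.141, -0.0, 2.929]
wrist_force: [0.6, -0.5, 0.4]
width: 0.0852
grip_force: 0.0
t: 3.2
position: [0.5113, 0.1444, 0.2641]
tcp_rot: [-3.141, -0.002, 2.928]
wrist_force: [0.3, 0.7, -0.1]
width: 0.0855
grip_force: 0.0
t 3.2 pos [0.5113 0.1444 0.2641] F [ 0.29  0.72 -0.07] w 0.0855 g 0.0
shift [-0.109 -0.149  0.683] turn [-0.   -0.02 -0.06] q [ 0.14 -0.04  1.95  0.    1.23 -1.22]
```

```bash
python3 -m jog '[{"x":-0.1,"y":-0.15,"z":0.5,"wx":0,"wy":0,"wz":-0.06,"hand":1},{"x":-0.1,"y":-0.15,"z":1,"wx":0,"wy":0,"wz":-0.06,"hand":1},{"x":-0.1,"y":-0.15,"z":1.4,"wx":0,"wy":0,"wz":-0.06,"hand":1},{"x":-0.1,"y":-0.15,"z":1.74,"wx":0,"wy":0,"wz":-0.06,"hand":0.5},{"x":-0.1,"y":-0.15,"z":1.74,"wx":0,"wy":0,"wz":-0.06,"hand":0}]' 30; for i in 1 2; do python3 -m jog '[{"x":0,"y":0,"z":0,"wx":0,"wy":0,"wz":0,"hand":-1},{"x":0,"y":0,"z":0,"wx":0,"wy":0,"wz":0,"hand":-1},{"x":0,"y":0,"z":0,"wx":0,"wy":0,"wz":0,"hand":-1},{"x":0,"y":0,"z":0,"wx":0,"wy":0,"wz":0,"hand":-1},{"x":0,"y":0,"z":0,"wx":0,"wy":0,"wz":0,"hand":-1}]' 100; done; python3 -c "
from h import *
togo([.515,.136,.177],-.2073)"
```

```text
t: 3.7
position: [0.5134, 0.1377, 0.1766]
tcp_rot: [-3.141, -0.003, 2.938]
wrist_force: [-0.9, -0.8, 0.6]
width: 0.0585
grip_force: 0.0
t: 4.2
position: [0.5156, 0.1369, 0.18]
tcp_rot: [3.14, 0.003, 2.936]
wrist_force: [-1.4, 0.6, 6.5]
width: 0.0155
grip_force: 99.9
t: 4.7
position: [0.5157, 0.1369, 0.18]
tcp_rot: [3.14, 0.003, 2.936]
wrist_force: [-0.8, 0.4, 7.0]
width: 0.0152
grip_force: 99.9
t 4.7 pos [0.5157 0.1369 0.18  ] F [-0.85  0.45  7.01] w 0.0152 g 99.9
shift [ 0.009 -0.021  0.061] turn [0.01 0.03 0.02] q [ 0.12  0.09  1.98  0.    1.07 -1.25]
```

```bash
python3 -m jog '[{"x":0,"y":0,"z":-0.3,"wx":0,"wy":0,"wz":0,"hand":-1},{"x":0,"y":0,"z":-0.7,"wx":0,"wy":0,"wz":0,"hand":-1},{"x":0,"y":0,"z":-1.2,"wx":0,"wy":0,"wz":0,"hand":-1},{"x":0,"y":0,"z":-1.8,"wx":0,"wy":0,"wz":0,"hand":-1},{"x":0,"y":0,"z":-2.4,"wx":0,"wy":0,"wz":0,"hand":-1}]'
python3 - <<'E'
from h import *
togo([.515,.136,.177],-.2073)
P={n:get_image(n) for n in('side','top')}
im=[]
for n in P:
    S=ctrl.state()['position']; u,v=proj(P[n],S+[0.02,0,-.15]); x0,y0=int(u-40),int(v-50); print(n,x0,y0)
    im.append(cv2.resize(P[n]['img'][y0:y0+100,x0:x0+80,::-1],None,fx=5,fy=5,interpolation=cv2.INTER_CUBIC))
    print([(d['centre'],d['score']) for d in mark_of(P[n],'eye_bar')])
cv2.imwrite('pics/grasp.png',np.hstack(im))
E
```

```text
t: 5.2
position: [0.5142, 0.1366, 0.2997]
tcp_rot: [3.141, 0.0, 2.936]
wrist_force: [0.4, -0.6, 0.1]
width: 0.0146
grip_force: 99.0
t 5.2 pos [0.5142 0.1366 0.2997] F [ 0.36 -0.61  0.05] w 0.0146 g 99.0
shift [-0.017 -0.008  2.453] turn [0.   0.   0.02] q [ 0.12 -0.08  1.93 -0.    1.3  -1.25]
side 266 184
[([334.8, 307.6], 0.71), ([246.0, 307.4], 0.71), ([248.9, 269.7], 0.67)]
top 270 195
[([252.0, 310.1], 0.72), ([361.5, 248.3], 0.61)]
```

View pics/grasp.png

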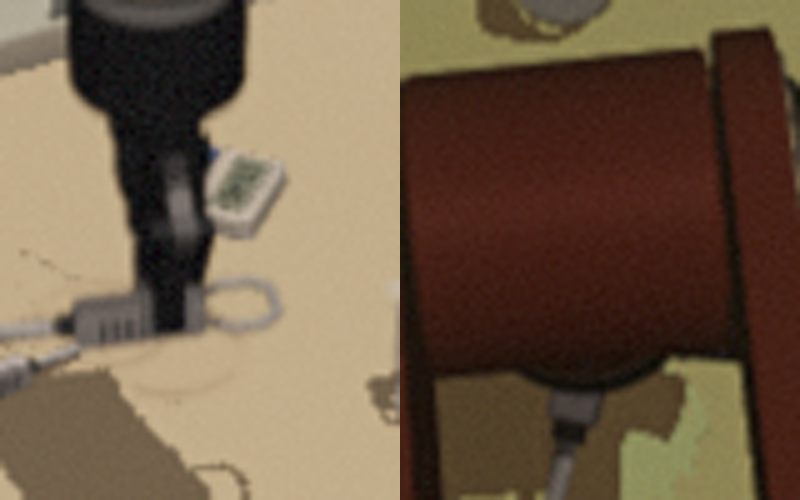

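Run:
```python
from h import *
S=ctrl.state(); p=get_image('side')
v=np.array([np.cos(.2073),-np.sin(.2073),0]); n=np.array([v[1],-v[0],0])
def pl(u):
    o,d=ray(p,u); X=o+d*(n@(S['position']-o))/(n@d); D=X-S['position']; return round(D@v,4),round(D[2],4)
for nm,(a,b) in dict(bar_centre=(277,303),block_end_top=(205,285),block_end_bot=(205,332),block_back_bot=(78,342),eye_centre=(243,305)).items(): print(nm,pl((266+a/5-.4,184+b/5-.4)))
# silhouette extent of the eye: gray columns right of the finger
lab=cv2.cvtColor(p['img'],cv2.COLOR_RGB2LAB)[:,:,2].astype(int); print(lab[236:250,308:326])
```

```text
bar_centre (np.float64(0.0526), np.float64(-0.175))
block_end_top (np.float64(0.0193), np.float64(-0.1596))
block_end_bot (np.float64(0.0192), np.float64(-0.1867))
block_back_bot (np.float64(-0.0391), np.float64(-0.1833))
eye_centre (np.float64(0.0368), np.float64(-0.1737))
[[148 149 149 148 148 148 149 149 149 149 148 149 149 148 148 148 149 148]
 [149 149 148 149 148 148 148 148 148 149 148 149 149 149 148 148 149 148]
 [148 148 145 144 142 140 139 138 139 142 146 147 148 149 148 148 149 148]
 [145 138 135 135 135 135 134 133 134 134 136 138 142 147 149 148 149 148]
 [136 134 136 138 140 141 142 143 142 138 135 133 135 142 148 148 149 149]
 [137 141 147 148 148 148 148 149 148 147 147 141 135 139 147 149 148 149]
 [147 148 148 149 149 149 149 148 149 149 150 146 136 135 145 148 149 148]
 [147 150 148 149 149 148 149 148 150 148 149 149 139 134 142 148 149 149]
 [147 149 148 148 149 148 148 149 149 149 149 149 142 134 137 146 148 149]
 [148 150 149 149 150 149 149 149 148 149 148 145 137 133 136 147 149 149]
 [141 144 147 148 149 149 148 148 147 145 144 138 134 135 143 148 148 149]
 [134 135 136 136 138 138 138 136 135 136 135 134 139 146 149 148 149 149]
 [140 139 136 133 134 133 134 133 134 135 137 140 147 149 149 148 149 148]
 [149 149 148 145 143 142 143 143 147 148 148 148 149 149 148 149 149 149]]
```

The key is held level, with the bar 52 mm ahead of the TCP and 172 mm below it. I'll lift it and carry it above the hook.

```bash
python3 -m jog '[{"x":0,"y":0,"z":-0.7,"wx":0,"wy":0,"wz":0,"hand":-1},{"x":0,"y":0,"z":-1.4,"wx":0,"wy":0,"wz":0,"hand":-1},{"x":0,"y":0,"z":-2.1,"wx":0,"wy":0,"wz":0,"hand":-1},{"x":0,"y":0,"z":-2.8,"wx":0,"wy":0,"wz":0,"hand":-1},{"x":0,"y":0,"z":-3.5,"wx":0,"wy":0,"wz":0,"hand":-1}]'; python3 -m jog '[{"x":0,"y":-0.7,"z":-0.1,"wx":0,"wy":0,"wz":0,"hand":-1},{"x":0.1,"y":-1.4,"z":-0.1,"wx":0,"wy":0,"wz":-0.5,"hand":-1},{"x":0.1,"y":-2.1,"z":-0.1,"wx":0,"wy":0,"wz":-1,"hand":-1},{"x":0.1,"y":-2.8,"z":-0.1,"wx":0,"wy":0,"wz":-1.5,"hand":-1},{"x":0.1,"y":-3.5,"z":-0.1,"wx":0,"wy":0,"wz":-2,"hand":-1}]';python3 -c "
from h import *
togo([.478,-.152,.472],.1)"
```

```text
t: 5.95
position: [0.5143, 0.1366, 0.4717]
tcp_rot: [-3.14, -0.004, 2.936]
wrist_force: [0.3, -0.3, 0.2]
width: 0.0153
grip_force: 98.9
t: 6.45
position: [0.4734, -0.0349, 0.4754]
tcp_rot: [3.141, -0.004, -3.135]
wrist_force: [-0.1, 0.2, -1.7]
width: 0.015
grip_force: 98.8
t 6.45 pos [ 0.4734 -0.0349  0.4754] F [-0.1   0.19 -1.71] w 0.015 g 98.8
shift [-0.078 -2.344  0.066] turn [ 0.01 -0.03 -0.9 ] q [-0.23 -0.35  1.86 -0.    1.64 -1.81]
```

```bash
python3 -m jog '[{"x":0,"y":-0.6,"z":0,"wx":0,"wy":0,"wz":-0.2,"hand":-1},{"x":0,"y":-1.2,"z":0,"wx":0,"wy":0,"wz":-0.5,"hand":-1},{"x":-0.08,"y":-1.8,"z":0,"wx":0,"wy":0,"wz":-0.8,"hand":-1},{"x":-0.08,"y":-2.35,"z":0,"wx":0,"wy":0,"wz":-0.9,"hand":-1},{"x":-0.08,"y":-2.35,"z":0,"wx":0,"wy":0,"wz":-0.9,"hand":-1}]';python3 -m jog '[{"x":0,"y":0,"z":0,"wx":0,"wy":0,"wz":0,"hand":-1},{"x":0,"y":0,"z":0,"wx":0,"wy":0,"wz":0,"hand":-1}]'
python3 - <<'E'
from h import *
togo([.478,-.152,.472],.1)
P={n:get_image(n) for n in('side','top')}
im=[]
for n in P:
    u,v=proj(P[n],[.52,-.147,.275]); x0,y0=int(u-40),int(v-50); print(n,x0,y0)
    im.append(cv2.resize(P[n]['img'][y0:y0+100,x0:x0+80,::-1],None,fx=5,fy=5,interpolation=cv2.INTER_CUBIC))
    print([(d['centre'],d['score']) for d in mark_of(P[n],'eye_bar')])
cv2.imwrite('pics/pre.png',np.hstack(im))
E
```

```text
t: 6.95
position: [0.4782, -0.1536, 0.4751]
tcp_rot: [3.14, -0.004, -3.047]
wrist_force: [0.4, 0.4, -0.5]
width: 0.0156
grip_force: 98.9
t: 7.15
position: [0.4784, -0.1506, 0.4765]
tcp_rot: [3.14, -0.002, -3.043]
wrist_force: [0.1, 0.5, -0.9]
width: 0.0151
grip_force: 98.9
t 7.15 pos [ 0.4784 -0.1506  0.4765] F [ 0.14  0.54 -0.93] w 0.0151 g 98.9
shift [ 0.01  -0.027  0.09 ] turn [ 0.01 -0.02 -0.01] q [-0.45 -0.28  1.8   0.    1.62 -2.12]
side 324 223
[([332.6, 307.3], 0.75), ([248.0, 268.2], 0.69), ([368.8, 254.9], 0.66), ([245.6, 307.6], 0.6)]
top 452 198
[([365.9, 248.0], 0.92), ([497.6, 238.3], 0.73), ([251.4, 307.7], 0.7)]
```

View pics/pre.png

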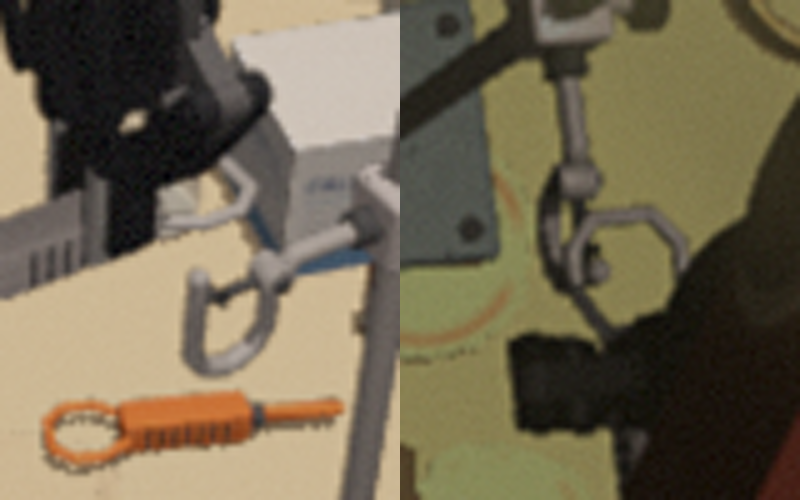

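Run:
```python
from h import *
P={n:get_image(n) for n in('side','top')}; S=ctrl.state()['position']
def w(s,t): 
    X,e=tri(P['side'],(324+s[0]/5-.4,223+s[1]/5-.4),P['top'],(452+(t[0]-400)/5-.4,198+t[1]/5-.4)); return X,e
for nm,s,t in [('bar',(244,176),(621,215)),('tip',(198,276),(599,270)),('shanktop',(270,266),(579,180))]:
    X,e=w(s,t); print(nm,X.round(4),round(e,4),'rel tcp',(X-S).round(4))
X,e=tri(P['side'],(368.8,254.9),P['top'],(497.6,238.3));print('net',X.round(4),e)
B=S+np.array([.052*np.cos(.1),.052*np.sin(.1),-.172]);print('pred',B.round(4),[np.round(proj(P[n],B),1) for n in P])
X0=w((198,276),(599,270))[0]
for n,p in P.items(): # direct comparison pred bar-end pts
    print(n,[np.round(proj(p,B+np.array([-np.sin(.1),np.cos(.1),0])*s),1).tolist() for s in(-.009,.009)])
```

```text
bar [ 0.531  -0.1449  0.3029] 0.0042 rel tcp [ 0.0525  0.0057 -0.1749]
tip [ 0.5169 -0.1482  0.2678] 0.001 rel tcp [ 0.0385  0.0024 -0.21  ]
shanktop [ 0.5464 -0.1452  0.2592] 0.0011 rel tcp [ 0.068   0.0054 -0.2186]
net [ 0.5294 -0.1437  0.3097] 0.0046053691322316195
pred [ 0.5302 -0.1454  0.3058] [array([371., 257.]), array([497.3, 239.6])]
side [[374.2, 260.2], [367.8, 253.9]]
top [[503.3, 239.1], [491.3, 240.1]]
```

The eye is right over the nose, and the measured bar agrees with the predicted bar. I'll lower it to just above the gate.

```bash
python3 -m jog '[{"x":0,"y":-0.03,"z":0.2,"wx":0,"wy":0,"wz":0,"hand":-1},{"x":0,"y":-0.03,"z":0.4,"wx":0,"wy":0,"wz":0,"hand":-1},{"x":0,"y":-0.03,"z":0.6,"wx":0,"wy":0,"wz":0,"hand":-1},{"x":0,"y":-0.03,"z":0.7,"wx":0,"wy":0,"wz":0,"hand":-1},{"x":0,"y":-0.03,"z":0.7,"wx":0,"wy":0,"wz":0,"hand":-1}]';python3 -m jog '[{"x":0,"y":0,"z":0.04,"wx":0,"wy":0,"wz":0,"hand":-1},{"x":0,"y":0,"z":0.08,"wx":0,"wy":0,"wz":0,"hand":-1},{"x":0,"y":0,"z":0.12,"wx":0,"wy":0,"wz":0,"hand":-1},{"x":0,"y":0,"z":0.16,"wx":0,"wy":0,"wz":0,"hand":-1},{"x":0,"y":0,"z":0.16,"wx":0,"wy":0,"wz":0,"hand":-1}]';python3 -m jog '[{"x":0,"y":0,"z":0.04,"wx":0,"wy":0,"wz":0,"hand":-1},{"x":0,"y":0,"z":0.08,"wx":0,"wy":0,"wz":0,"hand":-1},{"x":0,"y":0,"z":0.12,"wx":0,"wy":0,"wz":0,"hand":-1},{"x":0,"y":0,"z":0.12,"wx":0,"wy":0,"wz":0,"hand":-1}]'; python3 -m jog '[{"x":0,"y":0,"z":0.04,"wx":0,"wy":0,"wz":0,"hand":-1},{"x":0,"y":0,"z":0.08,"wx":0,"wy":0,"wz":0,"hand":-1},{"x":0,"y":0,"z":0.08,"wx":0,"wy":0,"wz":0,"hand":-1}]'; python3 -c "
from h import *
togo([.478,-.152,.472],.1)"
```

```text
t: 7.95
position: [0.4783, -0.1526, 0.4409]
tcp_rot: [3.14, -0.002, -3.044]
wrist_force: [-0.4, 0.1, -0.0]
width: 0.0153
grip_force: 98.9
t: 8.45
position: [0.4785, -0.1526, 0.4345]
tcp_rot: [3.141, -0.0, -3.043]
wrist_force: [-0.4, -0.6, -0.9]
width: 0.0152
grip_force: 98.9
t: 8.85
position: [0.4785, -0.1527, 0.4292]
tcp_rot: [-3.141, 0.0, -3.044]
wrist_force: [-0.8, -0.4, 3.0]
width: 0.0152
grip_force: 99.3
t: 9.15
position: [0.4787, -0.1527, 0.4249]
tcp_rot: [-3.141, 0.001, -3.043]
wrist_force: [-0.3, -0.2, 4.0]
width: 0.0153
grip_force: 99.4
t 9.15 pos [ 0.4787 -0.1527  0.4249] F [-0.29 -0.17  4.04] w 0.0153 g 99.4
shift [ 0.012  0.014 -0.942] turn [-0.    0.01 -0.02] q [-0.46 -0.26  1.87  0.    1.53 -2.13]
```

The force is a steady 3–4 N and the bar keeps moving, so it's on the gate. I'll keep pushing in small steps.

```bash
for i in 1 2; do python3 -m jog '[{"x":0,"y":0,"z":0.04,"wx":0,"wy":0,"wz":0,"hand":-1},{"x":0,"y":0,"z":0.08,"wx":0,"wy":0,"wz":0,"hand":-1},{"x":0,"y":0,"z":0.08,"wx":0,"wy":0,"wz":0,"hand":-1}]' | egrep 't:|pos|force'; done; python3 -m jog '[{"x":0,"y":0,"z":0.04,"wx":0,"wy":0,"wz":0,"hand":-1},{"x":0,"y":0,"z":0.06,"wx":0,"wy":0,"wz":0,"hand":-1},{"x":0,"y":0,"z":0.06,"wx":0,"wy":0,"wz":0,"hand":-1}]'
```

```text
t: 9.45
position: [0.4786, -0.1527, 0.4207]
tcp_rot: [-3.141, 0.0, -3.044]
wrist_force: [-0.3, -0.5, 4.1]
grip_force: 99.6
t: 9.75
position: [0.4783, -0.1527, 0.4161]
tcp_rot: [3.141, -0.002, -3.044]
wrist_force: [-1.9, -1.4, 2.9]
grip_force: 99.5
t: 10.05
position: [0.4784, -0.1526, 0.4131]
tcp_rot: [3.141, -0.001, -3.044]
wrist_force: [-2.8, -0.2, 2.5]
width: 0.0152
grip_force: 99.5
```

```bash
for i in 1 2 3; do python3 -m jog '[{"x":0,"y":0,"z":0.03,"wx":0,"wy":0,"wz":0,"hand":-1},{"x":0,"y":0,"z":0.06,"wx":0,"wy":0,"wz":0,"hand":-1},{"x":0,"y":0,"z":0.06,"wx":0,"wy":0,"wz":0,"hand":-1}]' | egrep 't:|pos|force'; done
```

```text
t: 10.35
position: [0.4783, -0.1526, 0.4099]
tcp_rot: [3.141, -0.002, -3.044]
wrist_force: [-2.4, -0.7, 2.2]
grip_force: 99.4
t: 10.65
position: [0.4785, -0.1525, 0.4064]
tcp_rot: [3.14, -0.001, -3.043]
wrist_force: [0.3, -0.1, -1.0]
grip_force: 99.0
t: 10.95
position: [0.4786, -0.1526, 0.4042]
tcp_rot: [3.141, -0.0, -3.043]
wrist_force: [-0.9, -0.4, -1.2]
grip_force: 99.0
```

The gate has snapped: the force dropped to zero 26 mm below first touch. Next I'll tilt the key about its bar towards hanging, watching the forces.

```bash
for i in 1 2; do python3 -m jog '[{"x":0.18,"y":0,"z":0.06,"wx":0,"wy":-0.5,"wz":0,"hand":-1},{"x":0.354,"y":0,"z":0.127,"wx":0,"wy":-1,"wz":0,"hand":-1},{"x":0.525,"y":0,"z":0.205,"wx":0,"wy":-1.5,"wz":0,"hand":-1},{"x":0.693,"y":0,"z":0.292,"wx":0,"wy":-2,"wz":0,"hand":-1},{"x":0.854,"y":0,"z":0.387,"wx":0,"wy":-2.5,"wz":0,"hand":-1}]'; done
python3 - <<'E'
from h import *
togo([.478,-.152,.472],.1)
p=get_image('side');u,v=proj(p,[.5,-.147,.24]); x0,y0=int(u-60),int(v-50)
cv2.imwrite('pics/in.png',cv2.resize(p['img'][y0:y0+100,x0:x0+130,::-1],None,fx=6,fy=6,interpolation=cv2.INTER_CUBIC))
E
```

```text
t: 11.45
position: [0.4357, -0.1568, 0.3853]
tcp_rot: [-3.141, 0.264, -3.043]
wrist_force: [0.8, 0.2, -1.5]
width: 0.015
grip_force: 98.9
t: 11.95
position: [0.3997, -0.1604, 0.3555]
tcp_rot: [-3.141, 0.526, -3.043]
wrist_force: [0.2, 0.2, 0.3]
width: 0.0154
grip_force: 98.9
t 11.95 pos [ 0.3997 -0.1604  0.3555] F [0.15 0.17 0.28] w 0.0154 g 98.9
shift [-2.532  0.012 -1.225] turn [-0.01  5.02 -0.02] q [-0.64 -0.54  2.21  0.39  1.1  -2.42]
```

View pics/in.png

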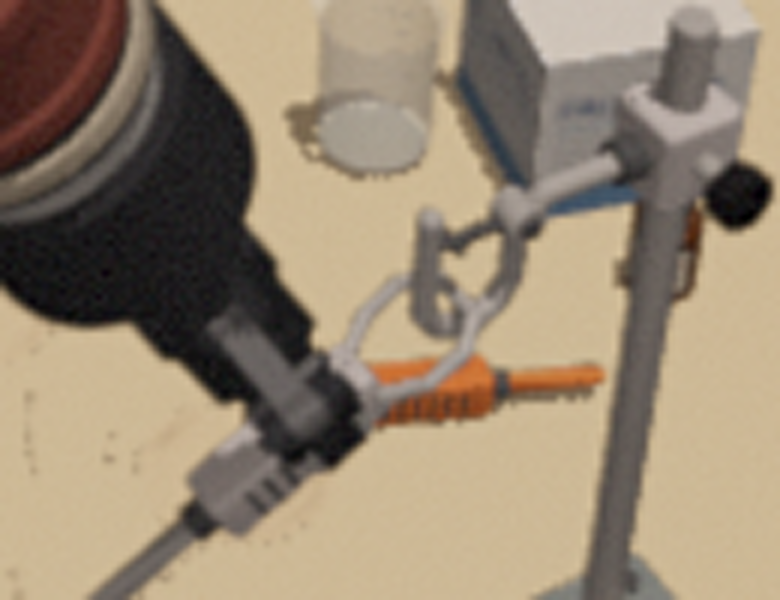

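The picture shows the eye's bar inside the hook with the gate shut above it. I'll tilt further.

```bash
for i in 1 2; do python3 -m jog '[{"x":0.18,"y":0,"z":0.06,"wx":0,"wy":-0.5,"wz":0,"hand":-1},{"x":0.354,"y":0,"z":0.127,"wx":0,"wy":-1,"wz":0,"hand":-1},{"x":0.525,"y":0,"z":0.205,"wx":0,"wy":-1.5,"wz":0,"hand":-1},{"x":0.693,"y":0,"z":0.292,"wx":0,"wy":-2,"wz":0,"hand":-1},{"x":0.854,"y":0,"z":0.387,"wx":0,"wy":-2.5,"wz":0,"hand":-1}]';  python3 -m jog '[{"x":0,"y":0,"z":0,"wx":0,"wy":0,"wz":0,"hand":-1},{"x":0,"y":0,"z":0,"wx":0,"wy":0,"wz":0,"hand":-1}]' ; done
python3 - <<'E'
from h import *
togo([.478,-.152,.472],.1)
E
```

```text
t: 12.5
position: [0.3727, -0.1631, 0.3175]
tcp_rot: [-3.141, 0.787, -3.043]
wrist_force: [0.2, 0.4, -1.1]
width: 0.0154
grip_force: 99.0
t: 12.7
position: [0.3729, -0.1631, 0.3178]
tcp_rot: [3.142, 0.784, -3.044]
wrist_force: [0.7, -0.4, -0.4]
width: 0.0151
grip_force: 99.0
t: 13.2
position: [0.3568, -0.1649, 0.2745]
tcp_rot: [-3.139, 1.049, -3.04]
wrist_force: [-1.0, 1.5, -1.5]
width: 0.0153
grip_force: 99.0
t: 13.4
position: [0.3567, -0.1648, 0.2744]
tcp_rot: [-3.141, 1.046, -3.043]
wrist_force: [-0.5, 0.9, -0.5]
width: 0.015
grip_force: 99.0
t 13.4 pos [ 0.3567 -0.1648  0.2744] F [-0.48  0.92 -0.48] w 0.015 g 99.0
shift [-4.643  0.015  0.13 ] turn [-0.01  9.99 -0.01] q [-0.82 -0.64  2.48  1.1   0.87 -3.05]
```

```bash
python3 -m jog '[{"x":0.02,"y":0,"z":0.01,"wx":0,"wy":0,"wz":0,"hand":-1},{"x":0.04,"y":0,"z":0.025,"wx":0,"wy":0,"wz":0,"hand":-1},{"x":0.04,"y":0,"z":0.025,"wx":0,"wy":0,"wz":0,"hand":-1}]' 20; for i in 1 2 3; do python3 -m jog '[{"x":0,"y":0,"z":0,"wx":0,"wy":0,"wz":0,"hand":1},{"x":0,"y":0,"z":0,"wx":0,"wy":0,"wz":0,"hand":1},{"x":0,"y":0,"z":0,"wx":0,"wy":0,"wz":0,"hand":1},{"x":0,"y":0,"z":0,"wx":0,"wy":0,"wz":0,"hand":1},{"x":0,"y":0,"z":0,"wx":0,"wy":0,"wz":0,"hand":1}]'|egrep 't:|force|width'; done; python3 -m jog '[{"x":0,"y":0,"z":-0.3,"wx":0,"wy":0,"wz":0,"hand":1},{"x":0,"y":0,"z":-0.6,"wx":0,"wy":0,"wz":0,"hand":1},{"x":0,"y":0,"z":-0.9,"wx":0,"wy":0,"wz":0,"hand":1},{"x":0,"y":0,"z":-1.2,"wx":0,"wy":0,"wz":0,"hand":1},{"x":0,"y":0,"z":-1.2,"wx":0,"wy":0,"wz":0,"hand":1}]'
python3 - <<'E'
from h import *
togo([.478,-.152,.472],.1)
p=get_image('side');u,v=proj(p,[.5,-.147,.2]); x0,y0=int(u-60),int(v-50)
cv2.imwrite('pics/rel.png',cv2.resize(p['img'][y0:y0+100,x0:x0+130,::-1],None,fx=6,fy=6,interpolation=cv2.INTER_CUBIC))
E
```

```text
t: 13.7
position: [0.3567, -0.1647, 0.2717]
tcp_rot: [-3.141, 1.047, -3.042]
wrist_force: [0.4, -1.0, -0.7]
width: 0.0151
grip_force: 99.0
t: 14.2
tcp_rot: [-3.141, 1.047, -3.043]
wrist_force: [0.0, 0.6, 0.1]
width: 0.0848
grip_force: 0.0
t: 14.7
tcp_rot: [-3.142, 1.047, -3.043]
wrist_force: [-0.5, -0.2, -0.1]
width: 0.0854
grip_force: 0.0
t: 15.2
tcp_rot: [3.142, 1.047, -3.044]
wrist_force: [-0.2, -0.3, 0.7]
width: 0.0851
grip_force: 0.0
t: 15.7
position: [0.3043, -0.1702, 0.3025]
tcp_rot: [-3.135, 1.049, -3.04]
wrist_force: [-0.4, 0.0, 0.6]
width: 0.0849
grip_force: 0.0
t 15.7 pos [ 0.3043 -0.1702  0.3025] F [-0.41  0.01  0.61] w 0.0849 g 0.0
shift [-4.68   0.018  1.339] turn [-0.05 10.02 -0.02] q [-0.97 -0.89  2.55  1.03  1.09 -2.96]
```

View pics/rel.png

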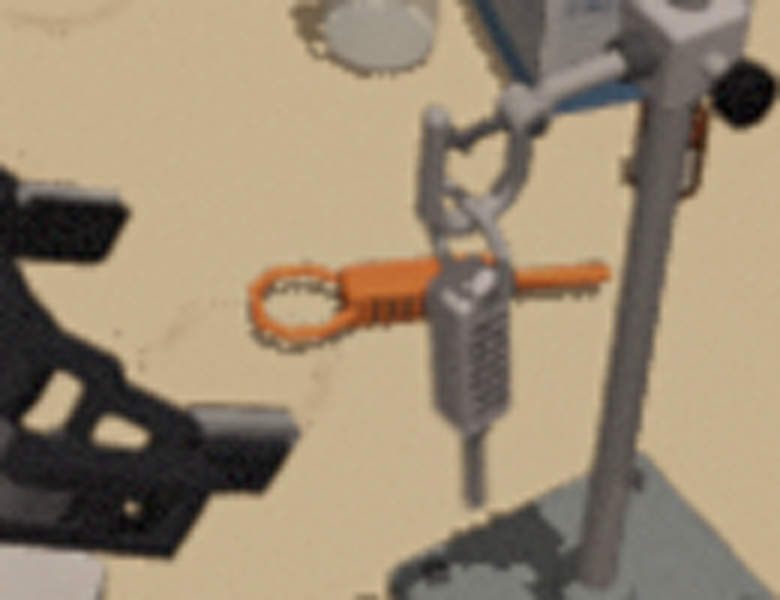

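The key hangs in the hook with the gate shut and the gripper clear. I'll let the swing die out and check that it's still.

```bash
for i in 1 2 3 4 5 6 7 8 9 10 11 12; do python3 -m jog '[{"x":0,"y":0,"z":0,"wx":0,"wy":0,"wz":0,"hand":1},{"x":0,"y":0,"z":0,"wx":0,"wy":0,"wz":0,"hand":1},{"x":0,"y":0,"z":0,"wx":0,"wy":0,"wz":0,"hand":1},{"x":0,"y":0,"z":0,"wx":0,"wy":0,"wz":0,"hand":1},{"x":0,"y":0,"z":0,"wx":0,"wy":0,"wz":0,"hand":1}]'>/dev/null; done
python3 - <<'E'
from h import *
f=[]
for i in range(8):
    p=get_image('side'); f.append(cv2.GaussianBlur(p['img'],(3,3),0).astype(int))
u,v=map(int,proj(p,[.53,-.147,.15])); print(u,v)
for i in range(1,8): d=abs(f[i]-f[0]); print(d[v-40:v+40,u-25:u+25].max(), 'bg',d[v-40:v+40,u-120:u-70].max())
print(ctrl.state()['t'])
E
```

```text
364 324
11 bg 7
6 bg 6
11 bg 7
4 bg 7
5 bg 7
6 bg 7
6 bg 7
22.15
```

The key is still, with only noise-level differences between frames. Handing in.

```bash
python3 -c "
from h import *
print(order.hand_in())"
```

```text
the job is handed in; nothing more can be done
None
```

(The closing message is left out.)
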